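Tug-test two spring clips and pull the card from a weak one

TASK

Check the two spring clips, the left one first: pinch each card by its grip bar and pull it straight up with a steady 12 newtons or so for about half a second, never more than 15. If the clip is weak and the card slides out, take the card out and stand it in the white pot; if the clip holds, ease the card down again and leave it in its clip. Leave everything else standing where it is.

Things in the scene. Friction and masses are not known exactly. Their poses are not given: they have to be found in the camera images.
- stand_left: Clip test stand on the left: fixed pale wooden plate 100 (x) x 110 (y) x 12 mm with one steel spring clip at its centre; origin at the centre of its underside, x to its back, z up. The clip rides up and down on two guide pins 34 to its left and right (tops 66 above the worktop).
- card_left: Stiff aluminium card, 50 g, upright in the left clip: 38 wide (y) x 4 thick (x) x 86 mm tall, wooden grip bar along its top edge, 10 thick x 38 wide, 70 to 86 above the foot. Origin: middle of the foot edge, z up the card. The foot starts 31 above the worktop, 7 to 16 below the jaws, and rests on nothing: only the jaws hold it.
- jaw_left (a point): Centre of the lower edge of the left clip's jaws; moves with the clip; x to the stand's back, z up. Jaws 36 wide, 24 mm tall, pinch the card front and back: it is out when its foot is over 24 above this point. The pinch cannot be seen and changes from start to start; one, both or neither clip may be weak. Weak: card slides out at 3 to 8 N. Good: holds over 18 N.
- gauge_left (a joint): Rise of the left clip against its test spring (m), 0 at rest. A pull first lifts the clip through 1 to 9 mm of dead play (differs per clip; 2 to 3 N; reading stays under 0.001), then the spring takes up: 2.5 N per mm on top of 1.2 N of weight, so a 12 N pull reads 0.0043, 15 N 0.0055.
- stand_right: Clip test stand on the right: fixed pale wooden plate 100 (x) x 110 (y) x 12 mm with one steel spring clip at its centre; origin at the centre of its underside, x to its back, z up. The clip rides up and down on two guide pins 34 to its left and right (tops 66 above the worktop).
- card_right: Stiff aluminium card, 50 g, upright in the right clip: 38 wide (y) x 4 thick (x) x 86 mm tall, wooden grip bar along its top edge, 10 thick x 38 wide, 70 to 86 above the foot. Origin: middle of the foot edge, z up the card. The foot starts 31 above the worktop, 7 to 16 below the jaws, and rests on nothing: only the jaws hold it.
- jaw_right (a point): Centre of the lower edge of the right clip's jaws; moves with the clip; x to the stand's back, z up. Jaws 36 wide, 24 mm tall, pinch the card front and back: it is out when its foot is over 24 above this point. The pinch cannot be seen and changes from start to start; one, both or neither clip may be weak. Weak: card slides out at 3 to 8 N. Good: holds over 18 N.
- gauge_right (a joint): Rise of the right clip against its test spring (m), 0 at rest. A pull first lifts the clip through 1 to 9 mm of dead play (differs per clip; 2 to 3 N; reading stays under 0.001), then the spring takes up: 2.5 N per mm on top of 1.2 N of weight, so a 12 N pull reads 0.0043, 15 N 0.0055.
- pot: Low open white ceramic pot, loose, 0.4 kg, between the two stands: round, 92 wide at the rim, 50 high, wall 4, floor about 5 mm thick. Origin at the centre of its underside, z up. A card stood in it leans on the rim. A wall cabinet hangs over the worktop beyond x = 0.6 m, from 0.45 m up: keep the wrist clear of it.
- salt_shaker: Bystander: salt shaker, 44 wide, 90 high, behind the pot (mm); origin at the centre of its underside.
- jam_jar: Bystander: closed jam jar, 65 wide, 94 high, behind the pot (mm); origin at the centre of its underside.
- egg_timer: Bystander: wind-up kitchen timer, 59 wide, 55 high, behind the pot (mm); origin at the centre of its underside.
- capsule: Bystander: coffee capsule, 52 wide, 20 high, in front of the pot (mm); origin at the centre of its underside.
Mind the look-alikes: they are no part of the job. Leave any purple or yellow look-alike of the card_left alone.

How it is judged:
By the outcome, as a careful person would: the job done as asked, in the order asked, and still so for the second after the job is handed in, with the robot touching nothing.
It also fails if it takes over 58 s, if anything falls off the work surface, if the arm or the gripper's body presses on something with over 40 N, if the wrist force passes 120 N, or if a joint passes its speed limit or range.

ROBOT

A 7-joint arm with a two-finger parallel gripper is mounted at the origin on a cart in front of the work surface, level with it; the furniture and walls round the work are solid. World frame = base frame: x ahead of the robot, y to its left, z up, the work surface at z = 0. Lengths are in m, angles in degrees, forces in N, time in s.
With the tool pointing down it reaches from about 0.425 to 0.875 m from the base axis. Payload 4.7 kg.
Tool frame: the origin (TCP) lies between the finger pads; the fingertips stand env.tip_reach ahead of it and the grasp point (between the pads) lies 2 mm behind it (env.tip_reach is the distance from the TCP to the fingertips, in m); z points along the fingers, y is the line along which they close (so a half turn about z gives the same grasp; the last joint's range is limited). The gripper opens to 87 mm and grips with 3 to 60 N. Pads are 19 mm wide; open, the fingers measure 117 mm over their backs; the gripper's body (75 mm by 190 mm) begins 51 mm behind the grasp point.
Start: joints at [68.761, 18.392, -4.016, 83.108, 1.295, 78.541, -3.26], TCP at [0.244, -0.602, 0.24] pointing down, gripper open.
Joint ranges: [-163.93, 163.93], [-17.29, 119.83], [-79.2, 71.16], [3.27, 140.29], [-89.18, 269.18], [5.43, 117.66], [-154.24, 154.24]. Speed limits (degrees/s): [147.25, 147.25, 180, 180, 180, 180, 180].

INTERFACE

Orientations are given as [roll, pitch, yaw] about the fixed x, y, z axes, in that order (R = Rz(yaw) Ry(pitch) Rx(roll)).
In Python, from cell import env, read_camera gives the robot as it stands. The module is installed in compiled form; this text tells all that it offers.
- The arm moves only by the shell command python3 -m handwheel 'ROWS' [FORCE]. ROWS is a JSON list of rows, 1 to 8 of them, each of 5 numbers: dx, dy, dz in m, then a turn about the tool's z in degrees, then the finger opening in m; each row is the pose to reach, as a shift and turn from the pose commanded when the command began, along the tool's axes at that moment; what a row does not reach only later rows make up. A row lasts 1/12 s, in which the tool goes at most 0.0417 m and 7.16 degrees, less where a joint would pass 70% of its speed; a pose out of reach is approached as far as the arm can. The fingers move at their own pace and stop on an object; FORCE is the grip in N (left out, the last holds). Time passes only in rows, so rows that do not move let the fingers close. It prints the time, the measured TCP pose, the force, the opening and the grip force at its end. Input that does not fit is refused with a message, and nothing moves.
- env.get_obs(): the state, without advancing time (a new reading comes with each control period).
- read_camera(name): name is "scene" or "top"; returns a dict with "color" (420x560x3 uint8, blue, green, red), "fx", "fy", "cx", "cy" (pixels), "world_from_camera" (4x4, takes a point from camera to world coordinates). Camera axes: x right, y down, z forward; pixel columns grow to the right and rows downward; lengths in m; the calibration is good to about 2 mm. A picture is of the moment at which its call begins. There is no depth.
- env.sign_off(): hands the job in; it is judged then, once.
The state is a dict: "time_s": time; "qpos": joint angles; "joint_velocities": joint speeds; "effort": joint torques, N m; "tool_pos": TCP position; "tool_rot": TCP orientation; "force": force on the tool from outside, world axes, zero at the start; "wrist_torque": the same for the moment, N m; "grip_width": finger opening in m; "grasp_force": force on a finger pad.
Only numpy, scipy, OpenCV 4.12 (cv2) and the standard library are available. Lean on these libraries where they do the work, as an engineer would, in place of code of your own. Each camera call takes 0.05 s, during which the arm holds its last target. There are 200 camera calls.

## Working session

There is one attempt and no reset: what is moved stays moved. The work goes in short steps, Python scripts to look and compute and a shell command to move; the robot and the scene stay as the last step left them, time stands still between calls to the robot, and variables do not carry over. Pictures are saved under pics/ and viewed, at most 10 in all, crops included, and the job is handed in when it is done.

```bash
mkdir -p pics
cat > h.py <<'E'
import numpy as np, cv2
from cell import env, read_camera
def snap(n,f=None):
    c=read_camera(n)
    if f: cv2.imwrite('pics/'+f,c['color'])
    return c
def ray(c,u,v):
    M=np.array(c['world_from_camera']); d=M[:3,:3]@np.array([(u-c['cx'])/c['fx'],(v-c['cy'])/c['fy'],1]); return M[:3,3],d
def onz(c,u,v,z):
    o,d=ray(c,u,v); return o+d*(z-o[2])/d[2]
def proj(c,p):
    M=np.linalg.inv(np.array(c['world_from_camera'])); q=M[:3,:3]@np.array(p)+M[:3,3]; return c['fx']*q[0]/q[2]+c['cx'],c['fy']*q[1]/q[2]+c['cy']
def two(c1,p1,c2,p2):
    o1,d1=ray(c1,*p1);o2,d2=ray(c2,*p2)
    s=np.linalg.lstsq(np.c_[d1,-d2],o2-o1,rcond=None)[0]
    a=o1+d1*s[0];b=o2+d2*s[1];return (a+b)/2,np.linalg.norm(a-b)
E
python3 - <<'E'
from h import *
for n in('scene','top'):
    c=snap(n,n+'0.png'); print(n,c['fx'],np.round(c['world_from_camera'],3).tolist())
print(env.tip_reach,env.get_obs())
E
```

```text
scene 395.4639968978945 [[0.611, -0.392, 0.688, -0.053], [-0.791, -0.288, 0.539, -0.43], [-0.013, -0.874, -0.486, 0.482], [0.0, 0.0, 0.0, 1.0]]
top 461.94768616691135 [[-0.024, -0.998, 0.058, 0.455], [-1.0, 0.023, -0.02, 0.047], [0.019, -0.058, -0.998, 1.251], [0.0, 0.0, 0.0, 1.0]]
0.017 {'time_s': 0.1, 'qpos': array([68.76096747, 18.43497995, -4.01648001, 83.16817645,  1.29511828,
       78.54053009, -3.26056952]), 'joint_velocities': array([ 0.04023377, -0.10107083,  0.00482374, -0.12610357,  0.032624  ,
        0.06135596, -0.03719584]), 'effort': array([-2.91784008e-04, -4.92569876e+01, -4.05812524e-01, -3.13400960e+01,
       -6.40010834e-02,  3.94056458e-02,  4.39889789e-05]), 'tool_pos': array([ 0.24377688, -0.60205187,  0.23856677]), 'tool_rot': array([-1.79901556e+02,  5.27112723e-03,  2.20489917e+01]), 'force': array([0.64534868, 0.79294765, 0.05102323]), 'wrist_torque': array([-0.02581435,  0.00470126,  0.03500022]), 'grasp_force': 0.0, 'grip_width': 0.08714303136804245}
```

View pics/scene0.png

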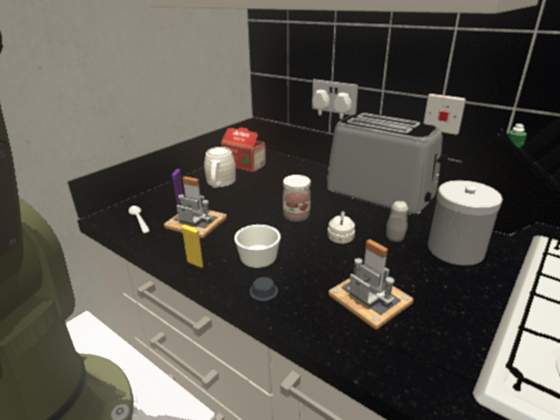

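View pics/top0.png

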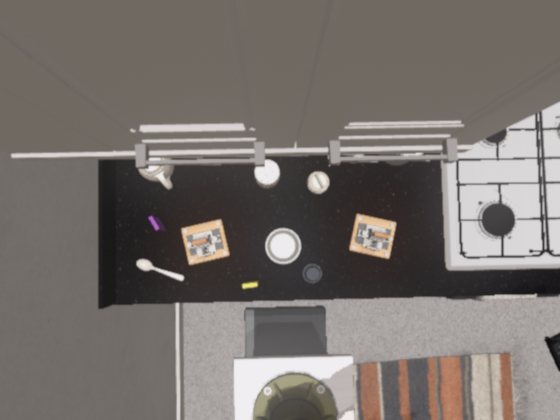

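The scene view shows the left stand at about (195,220) with its orange-barred card at (191,183), and the right stand at (370,295) with its bar at (375,248). The purple look-alike is at (178,185), the yellow one at (192,246), and the pot at (258,245). In the top view the stands are at (205,242) and (373,236), the pot at (283,246), purple at (156,223) and yellow at (250,285).

Candidates for card_left are the orange-barred card at (191,183), the purple one at (178,185), and the yellow one at (192,246). I choose the orange-barred card because it stands in the clip. I'll check that in a crop.

Run:
```python
from h import *
s=snap('scene');t=snap('top')
S,T=s['color'],t['color']
def crop(I,u,v,w=50,h=37): return cv2.resize(I[v-h:v+h,u-w:u+w],(400,300),interpolation=cv2.INTER_CUBIC)
cv2.imwrite('pics/crop1.png',np.vstack([np.hstack([crop(S,195,205),crop(S,372,280)]),np.hstack([crop(T,205,242,36,27),crop(T,373,236,36,27)])]))
for n,c,bx in(('top',t,[(170,210,75,70),(335,205,75,65)]),('scene',s,[(160,165,75,75),(320,230,100,100)])):
    H=cv2.cvtColor(c['color'],cv2.COLOR_BGR2HSV)
    for x,y,w,h in bx:
        sub=H[y:y+h,x:x+w]
        for nm,lo,hi in(('wood',(5,70,90),(25,255,255)),('bar',(3,150,60),(13,255,255))):
            m=cv2.inRange(sub,lo,hi)
            k,_,st,ce=cv2.connectedComponentsWithStats(m)
            for i in range(1,k):
                if st[i,4]>12:
                    p=np.argwhere(np.asarray(_==i))[:,::-1].astype(np.float32)+[x,y]
                    print(n,nm,st[i,4],np.round(ce[i]+[x,y],1),[np.round(q,1) for q in cv2.minAreaRect(p.astype(np.float32))]) if 0 else None
            k,L,st,ce=cv2.connectedComponentsWithStats(m)
            for i in range(1,k):
                if st[i,4]>12:
                    p=(np.argwhere(L==i)[:,::-1]+[x,y]).astype(np.float32)
                    print(n,nm,st[i,4],np.round(ce[i]+[x,y],1),[np.round(q,1).tolist() for q in cv2.minAreaRect(p)])
H=cv2.cvtColor(T,cv2.COLOR_BGR2HSV)
m=cv2.inRange(H[220:272,258:308],(0,0,110),(180,70,255))
p=(np.argwhere(m>0)[:,::-1]+[258,220]).astype(np.float32)
print('pot',cv2.minEnclosingCircle(p)); (u,v),r=cv2.minEnclosingCircle(p); print(onz(t,u,v,.05))
```

```text
top wood 773 [205.3 240.7] [[204.8, 241.6], [39.3, 43.2], 76.6]
top wood 64 [198.6 241.5] [[198.7, 241.4], [4.1, 15.3], 76.0]
top wood 755 [371.6 234.9] [[372.5, 235.8], [42.9, 38.9], 12.3]
top wood 67 [381.3 235.1] [[381.3, 235.2], [15.1, 4.4], 10.3]
scene wood 124 [190.2 180.5] [[190.5, 180.6], [16.1, 8.0], 11.3]
scene wood 669 [195.1 226.1] [[195.7, 225.5], [27.5, 63.0], 83.3]
scene wood 243 [376.1 247.9] [[375.9, 247.8], [23.9, 10.8], 28.6]
scene wood 1268 [369.7 304.7] [[370.3, 295.6], [74.4, 47.3], 36.3]
pot ((282.6434631347656, 245.57391357421875), 18.561504364013672)
[0.44681228 0.01947096 0.05      ]
```

View pics/crop1.png

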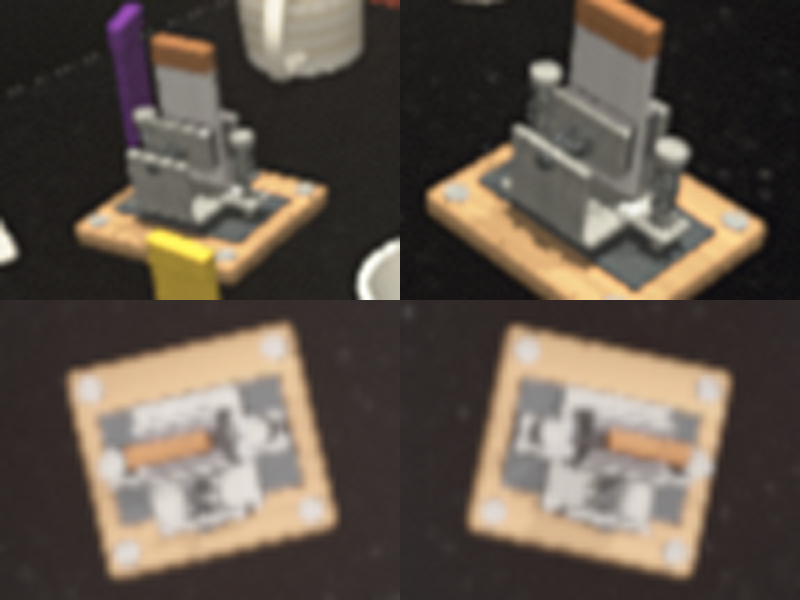

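The crop confirms that each orange wooden bar tops a grey card in its clip: top view (198.7,241.4) on the left and (381.3,235.2) on the right. The purple and yellow cards stand separately.

Run:
```python
from h import *
s=snap('scene');t=snap('top')
for nm,(u,v),w,a,(su,sv),pl in(('L',(198.7,241.4),15.3,-14,(190.5,180.6),(204.8,241.6)),('R',(381.3,235.2),15.1,10.3,(375.9,247.8),(372.5,235.8))):
    p=onz(t,u,v,.117); 
    d=np.array([np.cos(np.radians(a)),np.sin(np.radians(a))])*8
    e=onz(t,u+d[0],v+d[1],.117)-onz(t,u-d[0],v-d[1],.117)
    print(nm,'top',p.round(4),'baryaw',np.degrees(np.arctan2(e[1],e[0])),'tri',two(s,(su,sv),t,(u,v)),'plate',onz(t,*pl,.012).round(4), 'proj',proj(s,[p[0],p[1],.109]))
o=env.get_obs()
print(o['tool_pos'],o['tool_rot'],o['force'])
```

```text
L top [0.4624 0.2259 0.117 ] baryaw -77.31296266988868 tri (array([0.4624361 , 0.22706515, 0.10979466]), np.float64(2.160841750669154e-05)) plate [0.4621 0.2262 0.012 ] proj (np.float64(190.87556717862913), np.float64(181.05302739215642))
R top [ 0.4669 -0.2227  0.117 ] baryaw -101.6273565305197 tri (array([ 0.46668707, -0.22372283,  0.11007189]), np.float64(0.001317131825089766)) plate [ 0.467  -0.2238  0.012 ] proj (np.float64(375.7142028822051), np.float64(248.00774435684903))
[ 0.24389668 -0.60235248  0.23920283] [-1.79967569e+02  3.84494145e-03  2.20467428e+01] [ 0.89938059  0.62627107 -0.29063715]
```

```bash
cat >> h.py <<'E'
from scipy.spatial.transform import Rotation as Ro
def go(x,y,z,yaw):
    o=env.get_obs(); R=Ro.from_euler('xyz',o['tool_rot'],degrees=True).as_matrix()
    d=R.T@(np.array([x,y,z])-o['tool_pos'])
    t=(o['tool_rot'][2]-yaw+180)%360-180
    print('d',d.round(4),'turn',round(t,2),'tcp',o['tool_pos'].round(4),o['tool_rot'].round(2),'F',o['force'].round(2),'w',round(o['grip_width'],4),'t',o['time_s'])
E
python3 -m handwheel '[[0.291, -0.143, 0, -50, 0.087], [0.291, -0.143, 0, -50, 0.087], [0.291, -0.143, 0, -50, 0.087], [0.291, -0.143, 0, -50, 0.087], [0.291, -0.143, 0, -50, 0.087], [0.291, -0.143, 0, -50, 0.087], [0.291, -0.143, 0, -50, 0.087], [0.291, -0.143, 0, -50, 0.087]]'
python3 -c "
from h import *
go(.5,-.05,.24,100);go(.4624,.2259,.2,102.9)"
```

```text
time_s: 0.97
tool_pos: [0.4624, -0.3572, 0.2399]
tool_rot: [179.9, -0.0, 72.5]
force: [0.1, 0.2, -0.2]
grip_width: 0.0872
grasp_force: 0.0
d [ 3.043e-01 -5.640e-02  1.000e-04] turn -27.48 tcp [ 0.4624 -0.3572  0.2399] [ 1.7994e+02 -5.0000e-02  7.2520e+01] F [ 0.15  0.17 -0.23] w 0.0872 t 0.9667
d [ 0.5561 -0.1752  0.0402] turn -30.38 tcp [ 0.4624 -0.3572  0.2399] [ 1.7994e+02 -5.0000e-02  7.2520e+01] F [ 0.15  0.17 -0.23] w 0.0872 t 0.9667
```

```bash
python3 -m handwheel '[[0.278, -0.088, 0, -30.4, 0.087], [0.278, -0.088, 0, -30.4, 0.087], [0.278, -0.088, 0, -30.4, 0.087], [0.278, -0.088, 0, -30.4, 0.087], [0.278, -0.088, 0, -30.4, 0.087], [0.278, -0.088, 0, -30.4, 0.087], [0.278, -0.088, 0, -30.4, 0.087], [0.278, -0.088, 0, -30.4, 0.087]]'
python3 -c "
from h import *
go(.4624,.2259,.2,102.9)"
```

```text
time_s: 1.63
tool_pos: [0.4623, -0.0594, 0.2403]
tool_rot: [179.9, -0.1, 103.2]
force: [-0.4, 0.3, 0.5]
grip_width: 0.0867
grasp_force: 0.0
d [0.2778 0.065  0.0408] turn 0.26 tcp [ 0.4623 -0.0594  0.2403] [ 1.7990e+02 -9.0000e-02  1.0316e+02] F [-0.41  0.26  0.51] w 0.0867 t 1.6333
```

```bash
python3 -m handwheel '[[0.278, 0.065, 0.02, 0.3, 0.04], [0.278, 0.065, 0.02, 0.3, 0.04], [0.278, 0.065, 0.02, 0.3, 0.04], [0.278, 0.065, 0.02, 0.3, 0.04], [0.278, 0.065, 0.02, 0.3, 0.04], [0.278, 0.065, 0.02, 0.3, 0.04], [0.278, 0.065, 0.04, 0.3, 0.04], [0.278, 0.065, 0.04, 0.3, 0.04]]'
python3 - <<'E'
from h import *
go(.4624,.2259,.108,102.9)
s=snap('scene');t=snap('top')
a=cv2.resize(s['color'][130:242,120:270],(600,448),interpolation=cv2.INTER_CUBIC)
cv2.imwrite('pics/l1.png',a)
E
```

```text
time_s: 2.3
tool_pos: [0.4623, 0.2239, 0.1972]
tool_rot: [-179.8, -0.3, 102.7]
force: [-0.9, -0.1, -0.1]
grip_width: 0.0439
grasp_force: 0.0
d [0.0014 0.0008 0.0892] turn -0.16 tcp [0.4623 0.2239 0.1972] [-179.83   -0.33  102.74] F [-0.9  -0.11 -0.1 ] w 0.0439 t 2.3
```

View pics/l1.png

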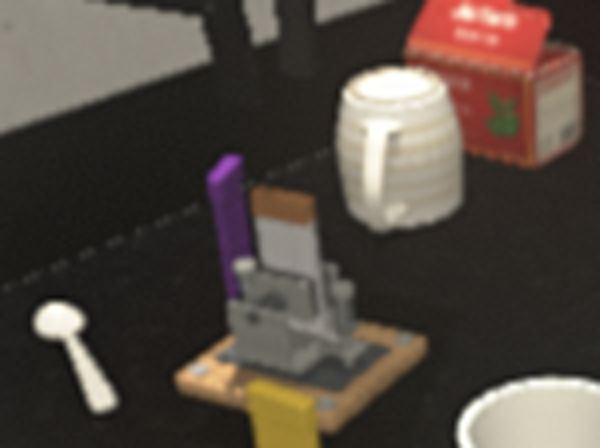

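The fingers are above the bar, at about (255,90) in the crop. The bar is at (283,203) and the purple card at (228,200) is clear to the left, so I descend.

```bash
python3 -m handwheel '[[0, 0, 0.03, 0, 0.035], [0, 0, 0.06, 0, 0.035], [0, 0, 0.08, 0, 0.035], [0, 0, 0.089, 0, 0.035], [0, 0, 0.089, 0, 0.035], [0, 0, 0.089, 0, 0.035]]'
python3 - <<'E'
from h import *
go(.4624,.2259,.108,102.9)
s=snap('scene')
a=cv2.resize(s['color'][130:242,120:270],(600,448),interpolation=cv2.INTER_CUBIC)
cv2.imwrite('pics/l2.png',a)
E
```

```text
time_s: 2.9
tool_pos: [0.4663, 0.2156, 0.1113]
tool_rot: [180.0, 0.0, 102.1]
force: [-0.0, 0.4, 0.4]
grip_width: 0.0349
grasp_force: 0.0
d [ 0.0109 -0.0017  0.0033] turn -0.84 tcp [0.4663 0.2156 0.1113] [1.7996e+02 2.0000e-02 1.0206e+02] F [-0.01  0.37  0.41] w 0.0349 t 2.9
```

View pics/l2.png

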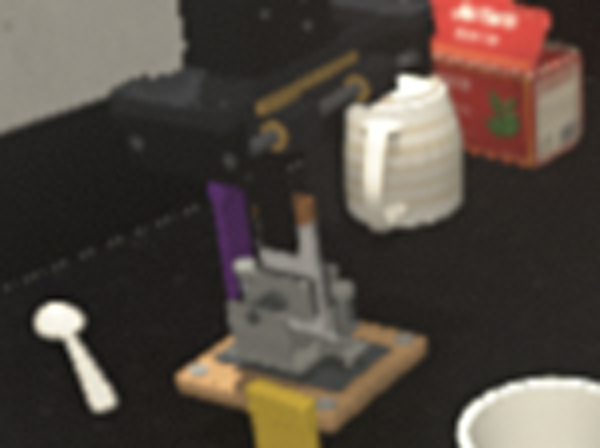

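The front finger covers columns 262–298 of a bar spanning 253–315. Allowing for parallax, that puts it about 8–10 mm too far right, which agrees with the pose readout. I correct for that before closing.

```bash
python3 -m handwheel '[[0.005, -0.0017, 0.0033, -0.8, 0.035], [0.0109, -0.0017, 0.0033, -0.8, 0.035], [0.0109, -0.0017, 0.0033, -0.8, 0.035], [0.0109, -0.0017, 0.0033, -0.8, 0.035]]'
python3 -c "
from h import *
go(.4624,.2259,.108,102.9)"
```

```text
time_s: 3.28
tool_pos: [0.4616, 0.2275, 0.1078]
tool_rot: [179.9, -0.0, 103.0]
force: [0.2, -0.6, 1.0]
grip_width: 0.0348
grasp_force: 0.0
d [-0.0018  0.0004 -0.0002] turn 0.13 tcp [0.4616 0.2275 0.1078] [179.94  -0.   103.03] F [ 0.21 -0.61  1.02] w 0.0348 t 3.2833
```

```bash
python3 -m handwheel '[[0, 0, 0, 0, 0.02], [0, 0, 0, 0, 0.012], [0, 0, 0, 0, 0.005], [0, 0, 0, 0, 0.005], [0, 0, 0, 0, 0.005]]' 40
python3 -m handwheel '[[0, 0, 0, 0, 0], [0, 0, 0, 0, 0], [0, 0, 0, 0, 0], [0, 0, 0, 0, 0]]'
python3 -c "
from h import *
go(.4624,.2259,.108,102.9)"
```

```text
time_s: 3.7
tool_pos: [0.4619, 0.2266, 0.1073]
tool_rot: [180.0, 0.0, 102.9]
force: [1.4, -0.6, -0.4]
grip_width: 0.0101
grasp_force: 2.2
time_s: 4.03
tool_pos: [0.462, 0.2266, 0.1073]
tool_rot: [179.9, 0.0, 102.9]
force: [1.9, 0.4, -0.6]
grip_width: 0.0097
grasp_force: 40.0
d [-0.0008  0.0002 -0.0007] turn 0.03 tcp [0.462  0.2266 0.1073] [179.95   0.   102.93] F [ 1.92  0.35 -0.56] w 0.0097 t 4.0333
```

```bash
H(){ grep -E 'time|pos|force:|width' | tr '\n' ' '; echo; }
python3 -m handwheel '[[0, 0, -0.0005, 0, 0], [0, 0, -0.001, 0, 0], [0, 0, -0.001, 0, 0]]' | H
python3 -m handwheel '[[0, 0, -0.0005, 0, 0], [0, 0, -0.001, 0, 0], [0, 0, -0.001, 0, 0]]' | H
```

```text
time_s: 4.28 tool_pos: [0.4619, 0.2266, 0.1083] force: [3.8, 0.9, -1.7] grip_width: 0.0095 grasp_force: 40.0 
time_s: 4.53 tool_pos: [0.4618, 0.2266, 0.1093] force: [3.3, 0.9, -2.0] grip_width: 0.0095 grasp_force: 40.0
```

```bash
H(){ grep -E 'time|pos|force:|width' | tr '\n' ' '; echo; }
python3 -m handwheel '[[0, 0, -0.0005, 0, 0], [0, 0, -0.001, 0, 0], [0, 0, -0.001, 0, 0]]' | H
python3 -m handwheel '[[0, 0, -0.0005, 0, 0], [0, 0, -0.001, 0, 0], [0, 0, -0.001, 0, 0]]' | H
python3 -m handwheel '[[0, 0, -0.0005, 0, 0], [0, 0, -0.001, 0, 0], [0, 0, -0.001, 0, 0]]' | H
```

```text
time_s: 4.78 tool_pos: [0.4617, 0.2266, 0.1103] force: [3.4, 0.1, -2.0] grip_width: 0.0095 grasp_force: 40.0 
time_s: 5.03 tool_pos: [0.4616, 0.2267, 0.1113] force: [3.1, -0.4, -2.3] grip_width: 0.0096 grasp_force: 40.0 
time_s: 5.28 tool_pos: [0.4616, 0.2266, 0.1123] force: [2.7, 0.6, -2.2] grip_width: 0.0093 grasp_force: 40.0
```

```bash
H(){ grep -E 'time|pos|force:|width' | tr '\n' ' '; echo; }
python3 -m handwheel '[[0, 0, -0.0005, 0, 0], [0, 0, -0.001, 0, 0], [0, 0, -0.001, 0, 0]]' | H
python3 -m handwheel '[[0, 0, -0.0005, 0, 0], [0, 0, -0.001, 0, 0], [0, 0, -0.001, 0, 0]]' | H
python3 -m handwheel '[[0, 0, -0.0005, 0, 0], [0, 0, -0.001, 0, 0], [0, 0, -0.001, 0, 0]]' | H
```

```text
time_s: 5.53 tool_pos: [0.4616, 0.2266, 0.1133] force: [3.0, 0.7, -1.8] grip_width: 0.0096 grasp_force: 40.0 
time_s: 5.78 tool_pos: [0.4616, 0.2266, 0.1143] force: [3.0, 0.2, -2.4] grip_width: 0.0094 grasp_force: 40.0 
time_s: 6.03 tool_pos: [0.4616, 0.2267, 0.1153] force: [3.6, 0.6, -2.7] grip_width: 0.0093 grasp_force: 40.0
```

```bash
H(){ grep -E 'time|pos|force:|width' | tr '\n' ' '; echo; }
python3 -m handwheel '[[0, 0, -0.0005, 0, 0], [0, 0, -0.001, 0, 0], [0, 0, -0.001, 0, 0]]' | H
python3 -m handwheel '[[0, 0, -0.0005, 0, 0], [0, 0, -0.001, 0, 0], [0, 0, -0.001, 0, 0]]' | H
python3 -m handwheel '[[0, 0, -0.0005, 0, 0], [0, 0, -0.001, 0, 0], [0, 0, -0.001, 0, 0]]' | H
```

```text
time_s: 6.28 tool_pos: [0.4615, 0.2267, 0.1163] force: [3.3, 1.0, -2.1] grip_width: 0.0095 grasp_force: 40.0 
time_s: 6.53 tool_pos: [0.4615, 0.2266, 0.1173] force: [3.1, 0.0, -2.9] grip_width: 0.0097 grasp_force: 40.0 
time_s: 6.78 tool_pos: [0.4615, 0.2266, 0.1182] force: [3.6, 1.1, -1.2] grip_width: 0.0096 grasp_force: 40.0
```

Run:
```python
from h import *
s=snap('scene')
a=cv2.resize(s['color'][130:242,120:270],(600,448),interpolation=cv2.INTER_CUBIC)
cv2.imwrite('pics/l3.png',a)
```

```text
(no output)
```

View pics/l3.png

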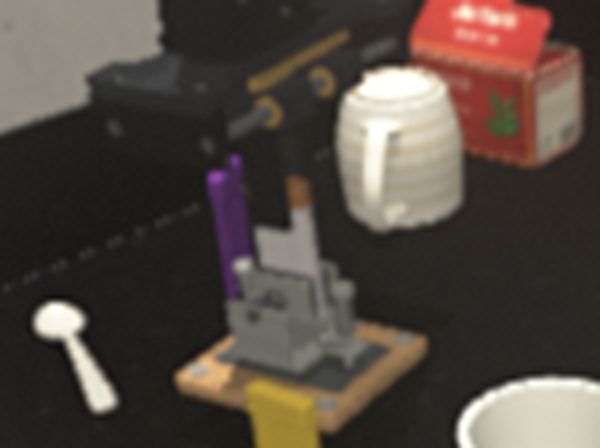

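The finger and bar have risen: the bar is at (300,192), previously (305,207). I can't tell by eye whether the jaws rose too, so I'll measure their motion between the pictures.

Run:
```python
from h import *
a=cv2.imread('pics/l2.png');b=cv2.imread('pics/l3.png')
for n,(x0,y0,x1,y1) in dict(jawfront=(235,300,300,365),jawtop=(240,262,312,310),pinR=(330,280,352,340),plate=(180,350,245,400),card=(262,225,285,255),bar=(296,195,318,225)).items():
    T=a[y0:y1,x0:x1]; r=cv2.matchTemplate(b[y0-40:y1+20,x0-20:x1+20],T,cv2.TM_CCOEFF_NORMED); _,m,_,l=cv2.minMaxLoc(r); print(n,m,l[0]-20,l[1]-40)
s=snap('scene'); print([np.array(proj(s,[.462,.226,z]))*4 for z in(.05,.06,.11,.118)])
```

```text
jawfront 0.8499206900596619 0 -2
jawtop 0.9638979434967041 -1 0
pinR 0.9807212948799133 0 0
plate 0.9502677917480469 -2 0
card 0.9941924214363098 -2 -21
bar 0.9468653202056885 -6 -16
[array([775.30464952, 816.85402464]), array([773.25173034, 801.59638129]), array([762.65007016, 722.80304567]), array([760.89972323, 709.79417057])]
```

The card rose about 10 mm with the fingers while the jaws stayed put and the pull stayed near 2–3 N. That suggests it is sliding, so I continue up in larger steps while watching the force.

```bash
H(){ grep -E 'time|pos|force:|width' | tr '\n' ' '; echo; }
python3 -m handwheel '[[0, 0, -0.001, 0, 0], [0, 0, -0.002, 0, 0], [0, 0, -0.002, 0, 0]]' | H
python3 -m handwheel '[[0, 0, -0.001, 0, 0], [0, 0, -0.002, 0, 0], [0, 0, -0.002, 0, 0]]' | H
python3 -m handwheel '[[0, 0, -0.001, 0, 0], [0, 0, -0.002, 0, 0], [0, 0, -0.002, 0, 0]]' | H
```

```text
time_s: 7.13 tool_pos: [0.4615, 0.2266, 0.1203] force: [3.3, 0.5, -2.9] grip_width: 0.0096 grasp_force: 40.0 
time_s: 7.38 tool_pos: [0.4616, 0.2266, 0.1224] force: [3.0, 0.2, -2.5] grip_width: 0.0096 grasp_force: 40.0 
time_s: 7.63 tool_pos: [0.4616, 0.2266, 0.1244] force: [2.8, 0.4, -2.9] grip_width: 0.01 grasp_force: 40.0
```

It has risen 17 mm at a constant ~2.5 N, so the left clip is weak. I take the card out.

```bash
H(){ grep -E 'time|pos|force:|width' | tr '\n' ' '; echo; }
python3 -m handwheel '[[0, 0, -0.002, 0, 0], [0, 0, -0.004, 0, 0], [0, 0, -0.006, 0, 0], [0, 0, -0.008, 0, 0], [0, 0, -0.01, 0, 0], [0, 0, -0.012, 0, 0], [0, 0, -0.014, 0, 0], [0, 0, -0.016, 0, 0]]' | H
python3 -m handwheel '[[0, 0, -0.003, 0, 0], [0, 0, -0.006, 0, 0], [0, 0, -0.01, 0, 0], [0, 0, -0.015, 0, 0], [0, 0, -0.025, 0, 0], [0, 0, -0.035, 0, 0], [0, 0, -0.045, 0, 0], [0, 0, -0.055, 0, 0]]' | H
python3 - <<'E'
from h import *
s=snap('scene');t=snap('top')
cv2.imwrite('pics/l4.png',cv2.resize(s['color'][90:270,100:300],(600,540),interpolation=cv2.INTER_CUBIC))
H=cv2.cvtColor(t['color'],cv2.COLOR_BGR2HSV)
m=cv2.inRange(H[220:272,258:308],(0,0,110),(180,70,255))
p=(np.argwhere(m>0)[:,::-1]+[258,220]).astype(np.float32)
(u,v),r=cv2.minEnclosingCircle(p); print(r,onz(t,u,v,.05))
go(.447,.0195,.19,102.9)
E
```

```text
time_s: 8.3 tool_pos: [0.4612, 0.2267, 0.1405] force: [-0.0, 0.4, -0.4] grip_width: 0.0097 grasp_force: 40.0 
time_s: 8.97 tool_pos: [0.4617, 0.2268, 0.1967] force: [-0.3, 0.6, -0.0] grip_width: 0.0093 grasp_force: 40.0 
18.561504364013672 [0.44681228 0.01947096 0.05      ]
d [-0.199  -0.0619  0.0073] turn 0.04 tcp [0.4627 0.2273 0.1975] [179.78   0.   102.94] F [ 0.22 -0.94 -0.96] w 0.0096 t 9.0667
```

View pics/l4.png

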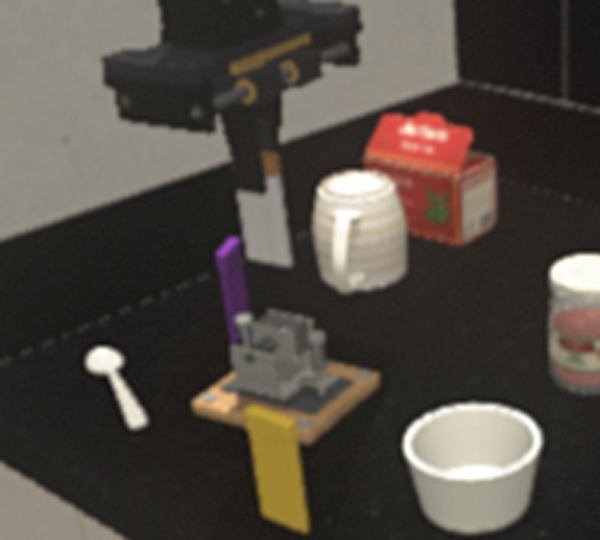

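The left card is free and held (card at (262,220) in the crop) and the clip is empty. Purple, yellow and the pot at (473,460) are undisturbed. I carry the card to the pot, turn it square, and set it 22 mm behind the pot's centre so it leans on the back rim.

```bash
python3 -c "
from h import *
go(.469,.0195,.19,90)"
```

```text
d [-0.2039 -0.0405  0.0074] turn 12.94 tcp [0.4627 0.2273 0.1975] [179.78   0.   102.94] F [ 0.22 -0.94 -0.96] w 0.0096 t 9.0667
```

```bash
python3 -m handwheel '[[-0.025, -0.005, 0, 3, 0], [-0.055, -0.01, 0, 6, 0], [-0.09, -0.018, 0, 9, 0], [-0.125, -0.025, 0, 11, 0], [-0.155, -0.031, 0, 12.9, 0], [-0.18, -0.036, 0, 12.9, 0], [-0.197, -0.0395, 0, 12.9, 0], [-0.204, -0.0405, 0.007, 12.9, 0]]'
python3 -m handwheel '[[0, 0, 0, 0, 0], [0, 0, 0, 0, 0], [0, 0, 0, 0, 0]]'
python3 -c "
from h import *
go(.469,.0195,.10,90)"
```

```text
time_s: 9.73
tool_pos: [0.4684, 0.0153, 0.1889]
tool_rot: [179.9, 0.1, 89.8]
force: [0.4, 0.6, -0.3]
grip_width: 0.0095
grasp_force: 40.0
time_s: 9.98
tool_pos: [0.4677, 0.0206, 0.188]
tool_rot: [-180.0, -0.0, 90.2]
force: [-0.2, 0.1, -0.9]
grip_width: 0.0095
grasp_force: 40.0
d [-0.0012  0.0014  0.088 ] turn 0.19 tcp [0.4677 0.0206 0.188 ] [-1.7997e+02 -5.0000e-02  9.0190e+01] F [-0.24  0.11 -0.91] w 0.0095 t 9.9833
```

```bash
H(){ grep -E 'time|pos|force:|width' | tr '\n' ' '; echo; }
python3 -m handwheel '[[-0.001, 0.0014, 0.02, 0, 0], [-0.001, 0.0014, 0.045, 0, 0], [-0.001, 0.0014, 0.065, 0, 0], [-0.001, 0.0014, 0.08, 0, 0], [-0.001, 0.0014, 0.09, 0, 0], [-0.001, 0.0014, 0.096, 0, 0], [-0.001, 0.0014, 0.096, 0, 0], [-0.001, 0.0014, 0.096, 0, 0]]'|H
python3 -m handwheel '[[0, 0, 0.002, 0, 0], [0, 0, 0.004, 0, 0], [0, 0, 0.005, 0, 0], [0, 0, 0.005, 0, 0]]'|H
python3 -m handwheel '[[0, 0, 0.001, 0, 0], [0, 0, 0.002, 0, 0], [0, 0, 0.002, 0, 0]]'|H
```

```text
time_s: 10.65 tool_pos: [0.4697, 0.0184, 0.0927] force: [0.2, 0.5, -0.8] grip_width: 0.0092 grasp_force: 40.0 
time_s: 10.98 tool_pos: [0.4693, 0.0177, 0.0873] force: [-1.1, -0.2, -0.9] grip_width: 0.0097 grasp_force: 40.0 
time_s: 11.23 tool_pos: [0.4691, 0.0177, 0.0851] force: [0.8, 0.3, -0.2] grip_width: 0.0094 grasp_force: 40.0
```

```bash
H(){ grep -E 'time|pos|force:|width' | tr '\n' ' '; echo; }
python3 -m handwheel '[[0, 0, 0.001, 0, 0], [0, 0, 0.001, 0, 0], [0, 0, 0.001, 0, 0]]'|H
python3 -m handwheel '[[0, 0, 0.001, 0, 0], [0, 0, 0.001, 0, 0], [0, 0, 0.001, 0, 0]]'|H
python3 -m handwheel '[[0, 0, 0.001, 0, 0], [0, 0, 0.001, 0, 0], [0, 0, 0.001, 0, 0]]'|H
```

```text
time_s: 11.48 tool_pos: [0.4692, 0.0177, 0.0842] force: [-0.6, -0.7, -0.8] grip_width: 0.0095 grasp_force: 40.0 
time_s: 11.73 tool_pos: [0.4691, 0.0177, 0.0831] force: [-0.2, -0.1, -0.6] grip_width: 0.0096 grasp_force: 40.0 
time_s: 11.98 tool_pos: [0.4692, 0.0177, 0.0822] force: [-0.1, 0.4, -0.3] grip_width: 0.0096 grasp_force: 40.0
```

```bash
H(){ grep -E 'time|pos|force:|width' | tr '\n' ' '; echo; }
python3 -m handwheel '[[0, 0, 0.001, 0, 0], [0, 0, 0.001, 0, 0], [0, 0, 0.001, 0, 0]]'|H
python3 -m handwheel '[[0, 0, 0.001, 0, 0], [0, 0, 0.001, 0, 0], [0, 0, 0.001, 0, 0]]'|H
python3 - <<'E'
from h import *
s=snap('scene')
cv2.imwrite('pics/p1.png',cv2.resize(s['color'][170:290,190:340],(750,600),interpolation=cv2.INTER_CUBIC))
E
```

```text
time_s: 12.23 tool_pos: [0.4694, 0.0178, 0.0813] force: [-1.3, -0.2, 1.1] grip_width: 0.0096 grasp_force: 40.0 
time_s: 12.48 tool_pos: [0.4699, 0.0177, 0.0812] force: [-1.5, -0.1, 6.6] grip_width: 0.0096 grasp_force: 40.0
```

View pics/p1.png

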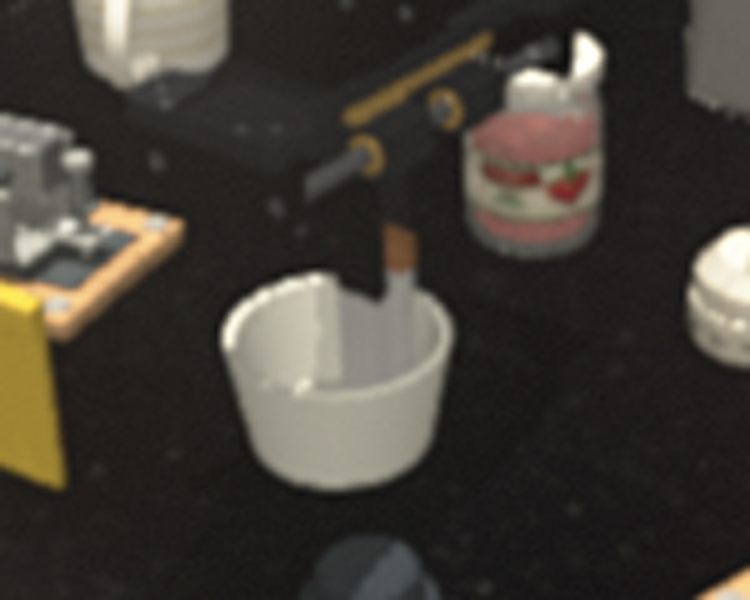

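The card stands on the pot floor (6.6 N contact), near the back wall at about (380,330), with the bar above the rim. I ease off, open slightly and nudge the bar backwards so it leans on the rim.

```bash
H(){ grep -E 'time|pos|force:|width' | tr '\n' ' '; echo; }
python3 -m handwheel '[[0, 0, -0.001, 0, 0], [0, 0, -0.0015, 0, 0], [0, 0, -0.0015, 0, 0.022], [0, 0, -0.0015, 0, 0.022], [0, 0, -0.0015, 0, 0.022], [0, 0.003, -0.0015, 0, 0.022]]'|H
python3 -m handwheel '[[0, 0.002, 0, 0, 0.022], [0, 0.004, 0, 0, 0.022], [0, 0.006, 0, 0, 0.022], [0, 0.008, 0, 0, 0.022], [0, 0.01, 0, 0, 0.022], [0, 0.01, 0, 0, 0.022]]'|H
```

```text
time_s: 13.03 tool_pos: [0.4717, 0.0177, 0.0815] force: [-0.0, -1.3, -0.1] grip_width: 0.0209 grasp_force: 0.0 
time_s: 13.53 tool_pos: [0.4827, 0.0178, 0.0818] force: [-0.6, 0.1, 0.1] grip_width: 0.0217 grasp_force: 0.0
```

```bash
H(){ grep -E 'time|pos|force:|width' | tr '\n' ' '; echo; }
python3 -m handwheel '[[0, 0, 0, 0, 0.028], [0, 0, 0, 0, 0.034], [0, 0, 0, 0, 0.04], [0, 0, 0, 0, 0.05], [0, 0, 0, 0, 0.06], [0, 0, 0, 0, 0.06], [0, 0, 0, 0, 0.06]]'|H
python3 -m handwheel '[[0, 0, -0.01, 0, 0.06], [0, 0, -0.03, 0, 0.06], [0, 0, -0.06, 0, 0.06], [0, 0, -0.09, 0, 0.06], [0, 0, -0.11, 0, 0.06], [0, 0, -0.11, 0, 0.06]]'|H
python3 - <<'E'
from h import *
s=snap('scene');t=snap('top')
a=cv2.resize(s['color'][170:290,190:340],(500,400),interpolation=cv2.INTER_CUBIC)
b=cv2.resize(t['color'][206:286,250:310],(300,400),interpolation=cv2.INTER_CUBIC)
cv2.imwrite('pics/p2.png',np.hstack([a,b]))
go(.4669,-.2235,.19,78)
E
```

```text
time_s: 14.12 tool_pos: [0.4822, 0.0177, 0.0817] force: [-0.8, -0.5, 0.6] grip_width: 0.0564 grasp_force: 0.0 
time_s: 14.62 tool_pos: [0.4852, 0.0182, 0.197] force: [0.8, 0.2, -0.2] grip_width: 0.06 grasp_force: 0.0 
d [-0.2412 -0.0161  0.0031] turn 12.05 tcp [0.4828 0.0177 0.1929] [1.7987e+02 6.0000e-02 9.0050e+01] F [ 0.73  0.59 -0.92] w 0.0601 t 14.7167
```

View pics/p2.png

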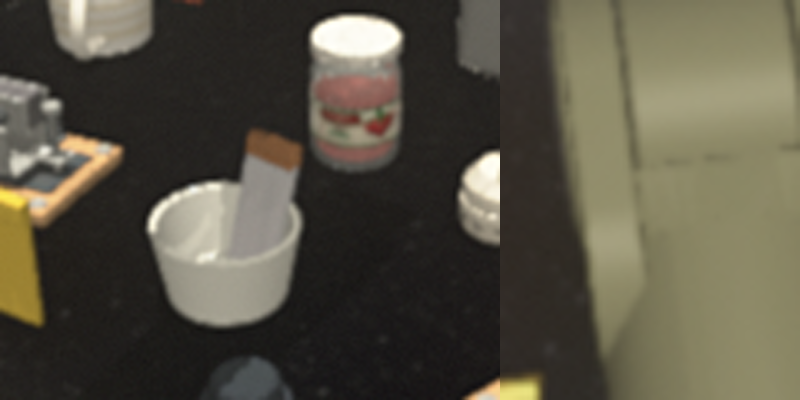

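The card leans on the back rim of the pot, with its bar at (273,148) in the crop, standing well. Next is the right stand.

```bash
python3 -m handwheel '[[-0.03, -0.002, 0, 3, 0.04], [-0.065, -0.004, 0, 6, 0.04], [-0.1, -0.007, 0, 9, 0.04], [-0.135, -0.01, 0, 12.4, 0.04], [-0.17, -0.012, 0, 12.4, 0.04], [-0.2, -0.014, 0, 12.4, 0.04], [-0.225, -0.016, 0, 12.4, 0.04], [-0.2412, -0.0161, 0, 12.4, 0.04]]'
python3 -m handwheel '[[0, 0, 0, 0, 0.035], [0, 0, 0, 0, 0.035], [0, 0, 0, 0, 0.035], [0, 0, 0, 0, 0.035]]'
python3 -c "
from h import *
go(.4668,-.2232,.108,77.6)"
```

```text
time_s: 15.38
tool_pos: [0.4644, -0.2264, 0.1902]
tool_rot: [-179.8, -0.0, 77.4]
force: [-0.6, -0.2, 1.3]
grip_width: 0.0401
grasp_force: 0.0
time_s: 15.72
tool_pos: [0.4668, -0.2212, 0.1916]
tool_rot: [-180.0, -0.0, 77.8]
force: [0.9, -0.2, 0.5]
grip_width: 0.0352
grasp_force: 0.0
d [-0.002   0.0005  0.0836] turn 0.23 tcp [ 0.4668 -0.2212  0.1916] [-1.7998e+02 -4.0000e-02  7.7830e+01] F [ 0.92 -0.2   0.5 ] w 0.0352 t 15.7167
```

```bash
python3 -m handwheel '[[-0.002, 0.0005, 0.02, 0.2, 0.035], [-0.002, 0.0005, 0.045, 0.2, 0.035], [-0.002, 0.0005, 0.065, 0.2, 0.035], [-0.002, 0.0005, 0.077, 0.2, 0.035], [-0.002, 0.0005, 0.0836, 0.2, 0.035], [-0.002, 0.0005, 0.0836, 0.2, 0.035], [-0.002, 0.0005, 0.0836, 0.2, 0.035], [-0.002, 0.0005, 0.0836, 0.2, 0.035]]'
python3 - <<'E'
from h import *
go(.4668,-.2232,.108,77.6)
s=snap('scene')
cv2.imwrite('pics/r1.png',cv2.resize(s['color'][200:340,290:450],(640,560),interpolation=cv2.INTER_CUBIC))
E
```

```text
time_s: 16.38
tool_pos: [0.4674, -0.2257, 0.1094]
tool_rot: [179.9, 0.0, 77.5]
force: [0.8, -0.1, 0.3]
grip_width: 0.0349
grasp_force: 0.0
d [ 0.0023 -0.0011  0.0014] turn -0.13 tcp [ 0.4674 -0.2257  0.1094] [1.7988e+02 4.0000e-02 7.7470e+01] F [ 0.78 -0.11  0.34] w 0.0349 t 16.3833
```

View pics/r1.png

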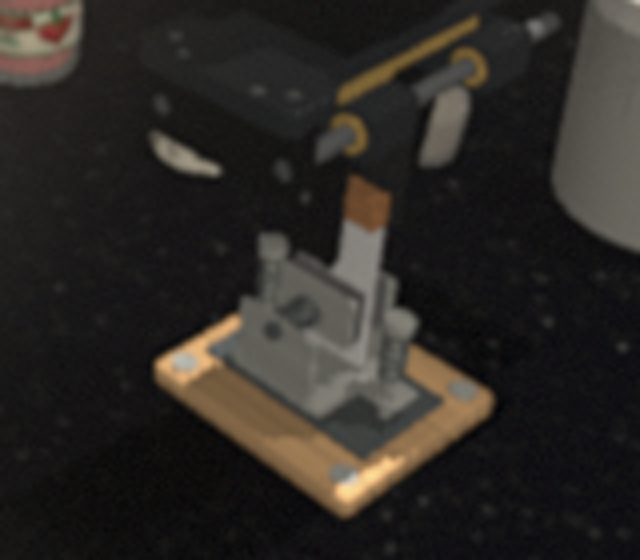

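The right bar is at (367,203), between the fingers, with the near finger covering its left part. I close on it.

```bash
H(){ grep -E 'time|pos|force:|width' | tr '\n' ' '; echo; }
python3 -m handwheel '[[0.0023, -0.001, 0.0014, 0, 0.035], [0.0023, -0.001, 0.0014, 0, 0.035], [0.0023, -0.001, 0.0014, 0, 0.035], [0.0023, -0.001, 0.0014, 0, 0.02], [0.0023, -0.001, 0.0014, 0, 0.012], [0.0023, -0.001, 0.0014, 0, 0], [0.0023, -0.001, 0.0014, 0, 0]]' 40|H
python3 -m handwheel '[[0, 0, 0, 0, 0], [0, 0, 0, 0, 0], [0, 0, 0, 0, 0], [0, 0, 0, 0, 0], [0, 0, 0, 0, 0]]'|H
python3 -c "
from h import *
snap('scene','rref.png')"
python3 -m handwheel '[[0, 0, -0.0005, 0, 0], [0, 0, -0.001, 0, 0], [0, 0, -0.001, 0, 0]]' | H
python3 -m handwheel '[[0, 0, -0.0005, 0, 0], [0, 0, -0.001, 0, 0], [0, 0, -0.001, 0, 0]]' | H
```

```text
time_s: 17.02 tool_pos: [0.4659, -0.2231, 0.1068] force: [0.1, 0.5, 0.2] grip_width: 0.016 grasp_force: 0.0 
time_s: 17.43 tool_pos: [0.4665, -0.2232, 0.1069] force: [2.6, -0.3, -0.3] grip_width: 0.0097 grasp_force: 40.0 
time_s: 17.73 tool_pos: [0.4662, -0.2231, 0.1078] force: [4.4, -1.4, -2.1] grip_width: 0.0095 grasp_force: 40.0 
time_s: 17.98 tool_pos: [0.4662, -0.2231, 0.1089] force: [4.3, -0.6, -1.8] grip_width: 0.0098 grasp_force: 40.0
```

```bash
H(){ grep -E 'time|pos|force:|width' | tr '\n' ' '; echo; }
python3 -m handwheel '[[0, 0, -0.0005, 0, 0], [0, 0, -0.001, 0, 0], [0, 0, -0.001, 0, 0]]' | H
python3 -m handwheel '[[0, 0, -0.0005, 0, 0], [0, 0, -0.001, 0, 0], [0, 0, -0.001, 0, 0]]' | H
python3 -m handwheel '[[0, 0, -0.0005, 0, 0], [0, 0, -0.001, 0, 0], [0, 0, -0.001, 0, 0]]' | H
```

```text
time_s: 18.23 tool_pos: [0.4661, -0.2231, 0.1099] force: [4.9, -1.3, -2.8] grip_width: 0.0097 grasp_force: 40.0 
time_s: 18.48 tool_pos: [0.466, -0.2231, 0.1109] force: [4.2, -0.5, -4.0] grip_width: 0.0093 grasp_force: 40.0 
time_s: 18.73 tool_pos: [0.4659, -0.2231, 0.1118] force: [4.7, -1.1, -2.0] grip_width: 0.0096 grasp_force: 40.0
```

```bash
H(){ grep -E 'time|pos|force:|width' | tr '\n' ' '; echo; }
python3 -m handwheel '[[0, 0, -0.0005, 0, 0], [0, 0, -0.001, 0, 0], [0, 0, -0.001, 0, 0]]' | H
python3 -m handwheel '[[0, 0, -0.0005, 0, 0], [0, 0, -0.001, 0, 0], [0, 0, -0.001, 0, 0]]' | H
python3 - <<'E'
from h import *
s=snap('scene','rm.png'); up=lambda I:cv2.resize(I[200:340,290:450],None,fx=4,fy=4,interpolation=cv2.INTER_CUBIC)
a=up(cv2.imread('pics/rref.png'));b=up(s['color'])
for n,(x0,y0,x1,y1) in dict(jawtop=(285,262,362,335),jawfront=(245,300,310,380),pinR=(385,310,416,345),plate=(160,350,230,420),card=(345,235,380,275)).items():
    r=cv2.matchTemplate(b[y0-40:y1+20,x0-20:x1+20],a[y0:y1,x0:x1],cv2.TM_CCOEFF_NORMED); _,m,_,l=cv2.minMaxLoc(r); print(n,round(m,3),l[0]-20,l[1]-40)
p=[np.array(proj(s,[.467,-.223,z]))*4 for z in(.06,.07)];print('px/mm',(p[1]-p[0])/10)
E
```

```text
time_s: 18.98 tool_pos: [0.4659, -0.2231, 0.1128] force: [4.6, -1.6, -3.5] grip_width: 0.0096 grasp_force: 40.0 
time_s: 19.23 tool_pos: [0.4659, -0.2231, 0.1138] force: [4.2, -1.7, -3.0] grip_width: 0.0095 grasp_force: 40.0 
jawtop 0.979 1 -4
jawfront 0.953 0 -5
pinR 0.998 0 0
plate 1.0 0 0
card 0.984 1 -13
px/mm [ 0.24032451 -1.88386663]
```

```bash
H(){ grep -E 'time|pos|force:|width' | tr '\n' ' '; echo; }
python3 -m handwheel '[[0, 0, -0.0005, 0, 0], [0, 0, -0.001, 0, 0], [0, 0, -0.001, 0, 0]]' | H
python3 -m handwheel '[[0, 0, -0.0005, 0, 0], [0, 0, -0.001, 0, 0], [0, 0, -0.001, 0, 0]]' | H
python3 -m handwheel '[[0, 0, -0.0005, 0, 0], [0, 0, -0.001, 0, 0], [0, 0, -0.001, 0, 0]]' | H
python3 - <<'E'
from h import *
s=snap('scene','rm2.png'); up=lambda I:cv2.resize(I[200:340,290:450],None,fx=4,fy=4,interpolation=cv2.INTER_CUBIC)
a=up(cv2.imread('pics/rref.png'));b=up(s['color'])
for n,(x0,y0,x1,y1) in dict(jawtop=(285,262,362,335),jawfront=(245,300,310,380),jawL=(285,262,335,330),card=(345,235,380,275)).items():
    r=cv2.matchTemplate(b[y0-40:y1+20,x0-20:x1+20],a[y0:y1,x0:x1],cv2.TM_CCOEFF_NORMED); _,m,_,l=cv2.minMaxLoc(r); print(n,round(m,3),l[0]-20,l[1]-40)
E
```

```text
time_s: 19.53 tool_pos: [0.4659, -0.2231, 0.1148] force: [4.5, -0.3, -2.3] grip_width: 0.0094 grasp_force: 40.0 
time_s: 19.78 tool_pos: [0.4659, -0.2231, 0.1158] force: [4.2, -0.8, -3.8] grip_width: 0.0093 grasp_force: 40.0 
time_s: 20.03 tool_pos: [0.4659, -0.2231, 0.1168] force: [4.6, -1.1, -2.9] grip_width: 0.009 grasp_force: 40.0 
jawtop 0.974 1 -5
jawfront 0.952 0 -5
jawL 0.972 0 -5
card 0.98 1 -18
```

The card rose 9.6 mm while the jaws stopped at 2.6 mm, with the pull flat near 3 N. It is sliding, so the right clip is weak too. I continue, watching the force.

```bash
H(){ grep -E 'time|pos|force:|width' | tr '\n' ' '; echo; }
python3 -m handwheel '[[0, 0, -0.001, 0, 0], [0, 0, -0.002, 0, 0], [0, 0, -0.002, 0, 0]]' | H
python3 -m handwheel '[[0, 0, -0.001, 0, 0], [0, 0, -0.002, 0, 0], [0, 0, -0.002, 0, 0]]' | H
python3 -m handwheel '[[0, 0, -0.001, 0, 0], [0, 0, -0.002, 0, 0], [0, 0, -0.002, 0, 0]]' | H
```

```text
time_s: 20.33 tool_pos: [0.4658, -0.223, 0.1189] force: [3.3, -2.0, -3.9] grip_width: 0.0097 grasp_force: 40.0 
time_s: 20.58 tool_pos: [0.4658, -0.223, 0.1209] force: [3.5, -1.4, -2.3] grip_width: 0.0095 grasp_force: 40.0 
time_s: 20.83 tool_pos: [0.4658, -0.2231, 0.1229] force: [4.0, -1.0, -3.2] grip_width: 0.0096 grasp_force: 40.0
```

```bash
H(){ grep -E 'time|pos|force:|width' | tr '\n' ' '; echo; }
python3 -m handwheel '[[0, 0, -0.002, 0, 0], [0, 0, -0.004, 0, 0], [0, 0, -0.006, 0, 0], [0, 0, -0.008, 0, 0], [0, 0, -0.01, 0, 0], [0, 0, -0.012, 0, 0], [0, 0, -0.014, 0, 0], [0, 0, -0.016, 0, 0]]' | H
python3 -m handwheel '[[0, 0, -0.003, 0, 0], [0, 0, -0.006, 0, 0], [0, 0, -0.01, 0, 0], [0, 0, -0.015, 0, 0], [0, 0, -0.025, 0, 0], [0, 0, -0.035, 0, 0], [0, 0, -0.045, 0, 0], [0, 0, -0.055, 0, 0]]' | H
python3 -m handwheel '[[0, 0, -0.005, 0, 0], [0, 0, -0.005, 0, 0], [0, 0, -0.005, 0, 0]]' | H
python3 - <<'E'
from h import *
s=snap('scene')
H=cv2.cvtColor(s['color'],cv2.COLOR_BGR2HSV)
for x,y,w,h in((225,200,90,40),(330,170,90,60)):
    m=cv2.inRange(H[y:y+h,x:x+w],(3,100,60),(14,255,255)); print(cv2.countNonZero(m),np.argwhere(m>0).mean(0)[::-1]+[x,y])
b=cv2.resize(s['color'][200:340,290:450],None,fx=4,fy=4,interpolation=cv2.INTER_CUBIC);a=cv2.resize(cv2.imread('pics/rref.png')[200:340,290:450],None,fx=4,fy=4,interpolation=cv2.INTER_CUBIC)
r=cv2.matchTemplate(b[222:355,265:382],a[262:335,285:362],cv2.TM_CCOEFF_NORMED);print(cv2.minMaxLoc(r))
go(.445,-.0005,.2,0)
E
```

```text
time_s: 21.5 tool_pos: [0.4657, -0.223, 0.139] force: [1.7, -0.3, -1.3] grip_width: 0.0095 grasp_force: 40.0 
time_s: 22.17 tool_pos: [0.466, -0.2231, 0.1952] force: [-1.0, -0.1, -0.6] grip_width: 0.0097 grasp_force: 40.0 
time_s: 22.42 tool_pos: [0.466, -0.2231, 0.1991] force: [-0.7, -0.8, -0.3] grip_width: 0.0097 grasp_force: 40.0 
206 [278.3592233  211.52427184]
85 [387.87058824 201.35294118]
(-0.7548468708992004, 0.4175218343734741, (40, 13), (29, 33))
d [ 0.2127 -0.0685 -0.0014] turn 77.45 tcp [ 0.4657 -0.223   0.1985] [-179.98    0.     77.45] F [-0.55  0.2  -0.43] w 0.0095 t 22.4667
```

```bash
python3 -m handwheel '[[0.02, -0.006, 0, 6.5, 0], [0.045, -0.014, 0, 13, 0], [0.075, -0.024, 0, 19.5, 0], [0.1, -0.032, 0, 26, 0], [0.13, -0.042, 0, 32.5, 0], [0.16, -0.052, 0, 39, 0], [0.185, -0.06, 0, 45.5, 0], [0.205, -0.066, 0, 52, 0]]' | head -2
python3 -m handwheel '[[0, 0, 0, 6.5, 0], [0, 0, 0, 13, 0], [0, 0, 0, 19.5, 0], [0, 0, 0, 25.5, 0], [0, 0, 0, 25.5, 0], [0, 0, 0, 25.5, 0], [0, 0, 0, 25.5, 0]]'
python3 -c "
from h import *
go(.445,-.0005,.1,0)"
```

```text
time_s: 23.13
tool_pos: [0.4451, -0.0061, 0.1981]
time_s: 23.72
tool_pos: [0.4458, -0.0086, 0.1984]
tool_rot: [-180.0, 0.0, 0.1]
force: [0.1, 1.5, -0.6]
grip_width: 0.0095
grasp_force: 40.0
d [-0.0007 -0.0081  0.0984] turn 0.09 tcp [ 0.4458 -0.0086  0.1984] [-1.7999e+02  4.0000e-02  9.0000e-02] F [ 0.08  1.47 -0.64] w 0.0095 t 23.7167
```

```bash
H(){ grep -E 'time|pos|force:|width' | tr '\n' ' '; echo; }
python3 -m handwheel '[[-0.0007, -0.004, 0, 0, 0], [-0.0007, -0.008, 0, 0, 0], [-0.0007, -0.008, 0.02, 0, 0], [-0.0007, -0.008, 0.04, 0, 0], [-0.0007, -0.008, 0.06, 0, 0], [-0.0007, -0.008, 0.07, 0, 0], [-0.0007, -0.008, 0.07, 0, 0], [-0.0007, -0.008, 0.07, 0, 0]]' |H
python3 - <<'E'
from h import *
s=snap('scene')['color'];a=cv2.imread('pics/scene0.png')
r=cv2.matchTemplate(s[240:275,225:290],a[245:268,235:280],cv2.TM_CCOEFF_NORMED);print(cv2.minMaxLoc(r)[1:],'expect (10,5)')
go(.445,-.0005,.092,0)
E
```

```text
time_s: 24.38 tool_pos: [0.4453, -0.0002, 0.1288] force: [-0.6, 0.3, -1.0] grip_width: 0.0093 grasp_force: 40.0 
(0.9146788120269775, (20, 0), (10, 5)) expect (10,5)
d [-0.001   0.0002  0.0375] turn -0.02 tcp [ 4.460e-01 -3.000e-04  1.295e-01] [-1.7999e+02 -6.0000e-02 -2.0000e-02] F [ 0.73 -0.7  -0.23] w 0.0097 t 24.4333
```

The pot has not moved. I lower the card until it touches the floor.

```bash
H(){ grep -E 'time|pos|force:|width' | tr '\n' ' '; echo; }
python3 -m handwheel '[[-0.001, 0, 0.01, 0, 0], [-0.001, 0, 0.02, 0, 0], [-0.001, 0, 0.03, 0, 0], [-0.001, 0, 0.036, 0, 0], [-0.001, 0, 0.04, 0, 0], [-0.001, 0, 0.042, 0, 0], [-0.001, 0, 0.042, 0, 0]]'|H
python3 -m handwheel '[[0, 0, 0.001, 0, 0], [0, 0, 0.002, 0, 0], [0, 0, 0.002, 0, 0]]'|H
python3 -m handwheel '[[0, 0, 0.001, 0, 0], [0, 0, 0.002, 0, 0], [0, 0, 0.002, 0, 0]]'|H
python3 -m handwheel '[[0, 0, 0.001, 0, 0], [0, 0, 0.001, 0, 0], [0, 0, 0.001, 0, 0]]'|H
```

```text
time_s: 25.02 tool_pos: [0.444, -0.0005, 0.0862] force: [0.6, -0.2, -0.9] grip_width: 0.0094 grasp_force: 40.0 
time_s: 25.27 tool_pos: [0.4445, -0.0006, 0.0849] force: [-0.5, 0.5, -0.2] grip_width: 0.0094 grasp_force: 40.0 
time_s: 25.52 tool_pos: [0.4443, -0.0006, 0.0826] force: [-0.2, 0.2, -0.6] grip_width: 0.0094 grasp_force: 40.0 
time_s: 25.77 tool_pos: [0.4443, -0.0006, 0.0817] force: [0.0, 0.2, -1.0] grip_width: 0.0095 grasp_force: 40.0
```

```bash
H(){ grep -E 'time|pos|force:|width' | tr '\n' ' '; echo; }
python3 -m handwheel '[[0, 0, 0.001, 0, 0], [0, 0, 0.001, 0, 0], [0, 0, 0.001, 0, 0]]'|H
python3 -m handwheel '[[0, 0, 0.0005, 0, 0], [0, 0, 0.0005, 0, 0]]'|H
```

```text
time_s: 26.02 tool_pos: [0.4445, -0.0006, 0.0809] force: [-0.4, -0.1, 0.9] grip_width: 0.0096 grasp_force: 40.0 
time_s: 26.18 tool_pos: [0.4447, -0.0006, 0.0808] force: [-1.3, -0.3, 5.6] grip_width: 0.0098 grasp_force: 40.0
```

Floor contact. I release, nudge the card towards the right rim (+tool y), open and lift.

```bash
H(){ grep -E 'time|pos|force:|width' | tr '\n' ' '; echo; }
python3 -m handwheel '[[0, 0, -0.0008, 0, 0], [0, 0, -0.0012, 0, 0], [0, 0, -0.0012, 0, 0.022], [0, 0, -0.0012, 0, 0.022], [0, 0, -0.0012, 0, 0.022], [0, 0.003, -0.0012, 0, 0.022]]'|H
python3 -m handwheel '[[0, 0.002, 0, 0, 0.022], [0, 0.004, 0, 0, 0.022], [0, 0.006, 0, 0, 0.022], [0, 0.008, 0, 0, 0.022], [0, 0.01, 0, 0, 0.022], [0, 0.01, 0, 0, 0.022]]'|H
python3 -m handwheel '[[0, 0, 0, 0, 0.028], [0, 0, 0, 0, 0.034], [0, 0, 0, 0, 0.04], [0, 0, 0, 0, 0.05], [0, 0, 0, 0, 0.06], [0, 0, 0, 0, 0.06], [0, 0, 0, 0, 0.06]]'|H
python3 -m handwheel '[[0, 0, -0.01, 0, 0.06], [0, 0, -0.03, 0, 0.06], [0, 0, -0.06, 0, 0.06], [0, 0, -0.09, 0, 0.06], [0, 0, -0.12, 0, 0.06], [0, 0, -0.14, 0, 0.06], [0, 0, -0.14, 0, 0.06]]'|H
python3 - <<'E'
from h import *
s=snap('scene','end.png')
H=cv2.cvtColor(s['color'],cv2.COLOR_BGR2HSV)
for x,y,w,h in((225,190,90,60),(330,170,90,85),(180,170,25,25)):
    m=cv2.inRange(H[y:y+h,x:x+w],(3,100,60),(14,255,255)); k,L,st,ce=cv2.connectedComponentsWithStats(m); print([(st[i,4],(ce[i]+[x,y]).round(1).tolist()) for i in range(1,k) if st[i,4]>8])
E
```

```text
time_s: 26.68 tool_pos: [0.4443, -0.0032, 0.0814] force: [0.4, 1.1, 0.7] grip_width: 0.021 grasp_force: 0.0 
time_s: 27.18 tool_pos: [0.4443, -0.0142, 0.0814] force: [-0.3, -0.6, 0.5] grip_width: 0.022 grasp_force: 0.0 
time_s: 27.77 tool_pos: [0.4443, -0.0136, 0.0814] force: [-0.1, 0.3, -0.1] grip_width: 0.0566 grasp_force: 0.0 
time_s: 28.35 tool_pos: [0.4472, -0.0135, 0.2267] force: [0.8, 0.9, -0.5] grip_width: 0.0599 grasp_force: 0.0 
[(np.int32(30), [292.1, 204.8]), (np.int32(25), [303.6, 207.0]), (np.int32(149), [271.8, 213.8]), (np.int32(115), [274.0, 230.6])]
[]
[]
```

```bash
python3 -m handwheel '[[0, 0, 0, 0, 0.06], [0, 0, 0, 0, 0.06], [0, 0, 0, 0, 0.06], [0, 0, 0, 0, 0.06], [0, 0, 0, 0, 0.06], [0, 0, 0, 0, 0.06]]' | head -1
python3 - <<'E'
from h import *
s=snap('scene');print('barB',onz(s,274,230.6,.078),'barA',onz(s,271.8,213.8,.078))
e=cv2.imread('pics/end.png');a=cv2.imread('pics/scene0.png')
print('settle diff',cv2.absdiff(e,s['color'])[195:275,225:300].max())
for n,(x,y,w,h) in dict(pot=(238,248,40,18),salt=(385,198,25,45),jar=(281,190,30,32),timer=(325,215,32,30),capsule=(248,275,32,26),yellow=(180,224,26,44),purple=(172,168,12,22)).items():
    r=cv2.matchTemplate(s['color'][y-8:y+h+8,x-8:x+w+8],a[y:y+h,x:x+w],cv2.TM_CCOEFF_NORMED);_,m,_,l=cv2.minMaxLoc(r);print(n,round(m,3),l[0]-8,l[1]-8)
# card body silhouette of B: grey pixels below its bar
g=cv2.cvtColor(s['color'],cv2.COLOR_BGR2GRAY)[222:252:2,252:286:2];print(g)
E
```

```text
time_s: 28.9
barB [ 0.44787847 -0.02336987  0.078     ] barA [0.49632419 0.02082867 0.078     ]
settle diff 66
pot 0.902 0 0
salt 0.999 0 0
jar 0.999 0 0
timer 1.0 0 0
capsule 0.835 0 0
yellow 0.997 0 0
purple 0.931 0 0
[[ 34  32  30  31  27  79 141 140 142 141 142 143 138 116  35  31  33]
 [ 74  83  89  99  77 104 141 141 142 140 141 143 130 104  71  34  35]
 [180 188 188 190 176 148 140 140 142 140 136 123 108 109 109  63  34]
 [181 181 181 180 172 145 141 143 143 125  93 106 111 101  83  45  35]
 [180 180 180 178 169 144 145 130 100  82  82 100  92  75  66  36  32]
 [179 180 180 174 164 143 146 100  81  87  84  77  72  83  53  32  34]
 [180 180 179 173 159 145 142  87  83  81  72  79 101 123  74  32  36]
 [180 180 179 174 153 146 131  86  80  75  92 117 119 155 100  30  33]
 [179 180 179 173 150 146 144 120  93 105 120 120 118 166  90  29  36]
 [179 180 179 172 148 146 141 126 120 120 120 119 136 167  54  28  32]
 [180 181 180 170 146 148 136 124 121 120 119 132 160 129  40  29  29]
 [180 182 181 162 146 147 132 121 118 121 139 163 147  99  33  31  31]
 [186 189 188 153 150 145 128 125 142 162 163 145 137  85  24  27  26]
 [165 167 168 155 158 152 149 156 159 152 147 142 133  66  23  26  26]
 [156 158 160 158 158 158 157 155 152 149 145 140 130  43  24  26  28]]
```

Run:
```python
from h import *
a=snap('scene')['color']
for i in range(8): b=snap('scene')['color']
d=cv2.absdiff(a,b)[195:275,225:300].max(2); print(d.max(),(d>25).sum())
e=cv2.absdiff(cv2.imread('pics/end.png'),b)[195:275,225:300].max(2); print(e.max(),(np.argwhere(e>25)+[195,225]).tolist()[:15])
r=env.sign_off() if d.max()<40 else 'not yet'; print(r)
```

```text
56 4
67 [[209, 266], [209, 267], [210, 266], [210, 267], [210, 271], [211, 271], [235, 235], [236, 234], [236, 235], [236, 236], [237, 235]]
not yet
```

Run:
```python
from h import *
a=snap('scene')['color']
for i in range(6): b=snap('scene')['color']
d=cv2.absdiff(a,b).max(2); print([d[y:y+80,x:x+75].max() for x,y in((225,195),(340,240),(380,190),(300,75))])
A=a[195:275,225:300].astype(np.float32).mean(2);B=b[195:275,225:300].astype(np.float32).mean(2);print(cv2.phaseCorrelate(A,B))
H=cv2.cvtColor(b,cv2.COLOR_BGR2HSV);m=cv2.inRange(H[190:250,225:290],(3,100,60),(14,255,255));k,L,st,ce=cv2.connectedComponentsWithStats(m);print([(ce[i]+[225,190]).round(1).tolist() for i in range(1,k) if st[i,4]>50])
if np.abs(cv2.phaseCorrelate(A,B)[0]).max()<.15: print(env.sign_off())
```

```text
[np.uint8(8), np.uint8(7), np.uint8(7), np.uint8(7)]
((0.47597076545845596, 0.06366671191911877), 0.9650801744461059)
[[271.7, 213.8], [274.1, 230.5]]
```

The images now differ only by sensor noise, and both bars sit at the same pixels as before, so I hand the job in.

```bash
python3 -c "
from cell import env
print(env.sign_off())"
```

```text
the job is handed in; nothing more can be done
None
```

Both clips were weak: each card slid out at about 3 N, before the pull could reach 12 N, so both cards now stand leaning in the white pot, and the job is handed in with everything else where it was.

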